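# Push a stuck zinc liner out of a concrete planter through its drain hole

## Task

The zinc liner is stuck inside the concrete planter that lies on its side: take the wooden dibber, push the liner out from behind through the planter's drain hole, and lay the dibber back down flat on the table. Set the freed liner down in the white washing-up tub without dropping it. Do not shove the planter across the table, and leave the drinking glass standing where it is.

Things in the scene. Friction and masses are not known exactly. Their poses are not given: they have to be found in the camera images.
- planter: The planter: loose grey cast concrete, 1.5 kg, a square box 91 x 91 mm, 120 mm long, lying on a flat side; origin at the centre of its underside. x runs level from its base (drain hole) to its open mouth, z up. Walls 13 mm, base 16 mm, cavity 65 x 65 mm. Rubber strips inside pinch the liner: 4 to 8 N starts it, loose after 65 mm of travel. A push of some 8 N on the planter itself slides it
- planter_hole (a point): Centre of the round drain hole (34 mm across) in the outer face of the planter's base, 45.5 mm above the table; same axes as the planter: x points into the hole and along the planter to its mouth, 120 mm away
- liner_center (a point): Centre of the zinc liner, an open-topped square pot 60 x 60 mm, 88 mm long, walls 2.5 mm, 0.12 to 0.22 kg, loose. It starts inside the planter, its bottom 1 mm from the planter's base, its rim 15 mm inside the mouth, out of reach. x runs from its bottom to its open mouth (at first the planter's x). Pushed clear it drops 13 mm and lies on its side, centre 30 mm up
- dibber_grip (a point): Centre of the handle of the wooden dibber (push stick), lying loose on the table. Handle: square, 30 x 30 mm, 85 mm long, centre 15 mm above the table. x runs along the dibber from the handle to the tip. 85 g; it balances about 27 mm ahead of this point
- dibber_tip (a point): Blunt tip of the dibber's round shank (18 mm in diameter, 130 mm long): 172.5 mm ahead of the handle's centre, on the same axis
- tub_in (a point): Centre of the inner floor, 5 mm above the table, of the white washing-up tub: fixed, oblong, open, 200 mm (x) by 160 mm (y), 70 mm high, smooth 5 mm walls, a loop grip at each short end. It stands at the left or the right; a slatted wooden crate of cuttings of the same size stands opposite and is not the tub
- glass: Empty drinking glass, 68 mm wide and 105 mm tall, standing loose on the table beyond the planter; origin at the centre of its foot, z up
Not all that is in view belongs to the job. Leave any pink look-alike of the glass alone.

How it is judged:
By the outcome, as a careful person would: the job done as asked, in the order asked, and still so for the second after the job is handed in, with the robot touching nothing.
It also fails if it takes over 72 s, if anything falls off the work surface, if the arm or the gripper's body presses on something with over 40 N, if the wrist force passes 120 N, or if a joint passes its speed limit or range.

## Robot

A 6-joint arm with a two-finger parallel gripper is mounted at the origin on the work surface. World frame = base frame: x ahead of the robot, y to its left, z up, the work surface at z = 0. Lengths are in m, angles in rad, forces in N, time in s.
With the tool pointing down it reaches from about 0.275 to 1 m from the base axis. Payload 8.4 kg.
Tool frame: the origin (TCP) lies on the centre line of the jaws, within the pads' length; the fingertips stand 17 mm ahead of it and the grasp point (between the pads) lies 2 mm behind it (bot.tcp_to_tips is the z of the fingertips in the tool frame, in m); z points along the fingers, y is the line along which they close (so a half turn about z gives the same grasp; the last joint's range is limited). The gripper opens to 85 mm and grips with 20 to 120 N. Pads are 22 mm wide; open, the fingers measure 114 mm over their backs; the gripper's body (76 mm by 85 mm) begins 54 mm behind the grasp point. The pads swing forward as they close: fully open they stand 13 mm farther back than shut.
Start: joints at [-1.252, 0.353, 1.633, -0, 1.155, -0.002], TCP at [0.197, -0.593, 0.248] pointing down, gripper open.
Joint ranges: [-2.63, 2.63], [-0.92, 2.1], [0.06, 2.66], [-1.3, 4.44], [0, 2.69], [-3.02, 3.02]. Speed limits (rad/s): [2.22, 2.22, 2.79, 3.14, 3.14, 3.14].

## Interface

Orientations are given as a unit quaternion [x, y, z, w].
In Python, from workcell import bot, hand, kinematics, get_obs, vision, hand_in gives the robot as it stands. The module is installed in compiled form; this text tells all that it offers. Calls block until the motion is done:
- bot.reach(position, orientation): joint-space move of the TCP to a pose.
- bot.servo_line(position, ori=None, velocity=0.15): straight line of the TCP; ori=None keeps the orientation; velocity is the mean speed in m/s.
- bot.goto_joints(angles): joint-space move.
- hand.move_gripper(opening, strength=None): finger opening in m; strength is the grip in N (None keeps the last); returns when the fingers have stopped.
- bot.dwell(seconds).
- kinematics.solve_ik(position, orientation): joint angles nearest the present ones, or None.
- get_obs(): the state.
- vision.read_camera(name): name is "scene" or "top" or "wrist"; returns a dict with "frame" (480x640x3 uint8, red, green, blue), "intrinsics" (3x3 intrinsics, pixels), "dist" ([k1, k2, p1, p2, k3] as OpenCV has them; the pictures are not rectified), "view" (4x4, takes a point from world to camera coordinates). Camera axes: x right, y down, z forward; pixel columns grow to the right and rows downward; lengths in m; the calibration is good to about 2 mm. A picture is of the moment at which its call begins. There is no depth.
A pose or a line that the arm cannot do raises bot.IKError and nothing moves.
- hand_in(): hands the job in; it is judged then, once.
The state is a dict: "time_s": time; "joint_pos": joint angles; "joint_vel": joint speeds; "joint_efforts": joint torques, N m; "position": TCP position; "orientation": TCP orientation; "wrist_force": force on the tool from outside, world axes, zero at the start; "ft_torque": the same for the moment, N m; "gripper_width": finger opening in m; "grip_force": force on a finger pad.
Only numpy, scipy, OpenCV 4.12 (cv2) and the standard library are available. Lean on these libraries where they do the work, as an engineer would, in place of code of your own. Each camera call takes 0.05 s, during which the arm holds its last target. There are 200 camera calls.

## Working session

There is one attempt and no reset: what is moved stays moved. The work goes in short steps, each a Python script; the robot and the scene stay as the last script left them, time stands still between calls to the robot, and variables do not carry over. Pictures are saved under pics/ and viewed, at most 10 in all, crops included, and the job is handed in when it is done.

```bash
mkdir -p pics
python3 - <<'E'
from workcell import vision,get_obs
import cv2,numpy as np,pickle
d={n:vision.read_camera(n) for n in("scene","top")}
pickle.dump(d,open('c0.pkl','wb'))
for n in d:
    cv2.imwrite(f'pics/{n}0.png',d[n]['frame'][:,:,::-1]); V=d[n]['view']
    print(n,np.round(-V[:3,:3].T@V[:3,3],3),d[n]['intrinsics'][0],d[n]['dist'])
print(get_obs()['time_s'],get_obs()['orientation'])
E
```

```text
scene [1.441 0.684 0.971] [601.80283216   0.         328.1093065 ] [-0.01988386  0.          0.          0.          0.        ]
top [0.457 0.004 1.488] [589.39653037   0.         320.341682  ] [-0.11901408  0.          0.          0.          0.        ]
0.1 [ 9.87166356e-01  1.59694044e-01 -1.01623251e-04 -6.22665072e-04]
```

View pics/top0.png

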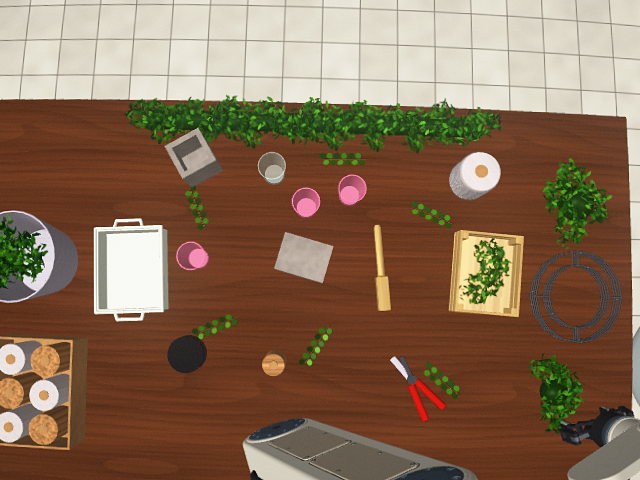

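View pics/scene0.png

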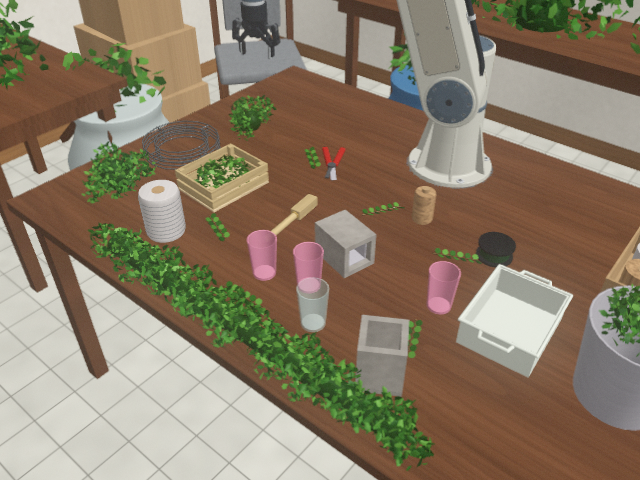

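The top view shows the planter at (304,257), its mouth to the left (+y). The dibber is at (380,265) with its tip up, the tub at (130,270), and the clear glass at (272,167). The scene view confirms the mouth faces +y, at (360,255). Next I'll measure with colour masks.

```bash
cat > h.py <<'E'
import numpy as np,cv2
def ray(c,px,z):
    px=np.float64(px).reshape(-1,1,2)
    n=cv2.undistortPoints(px,c['intrinsics'],c['dist']).reshape(-1,2)
    V=c['view'];R=V[:3,:3];o=-R.T@V[:3,3]
    d=np.c_[n,np.ones(len(n))]@R
    return (o+d*((z-o[2])/d[:,2])[:,None])[:,:2]
def proj(c,P):
    V=c['view'];r=cv2.Rodrigues(V[:3,:3])[0]
    return cv2.projectPoints(np.float64(P).reshape(-1,1,3),r,V[:3,3],c['intrinsics'],c['dist'])[0].reshape(-1,2)
def big(m,box=None):
    if box is not None:
        k=np.zeros_like(m);x0,y0,x1,y1=box;k[y0:y1,x0:x1]=1;m=m*k
    cs=cv2.findContours(m,cv2.RETR_EXTERNAL,cv2.CHAIN_APPROX_NONE)[0]
    return max(cs,key=cv2.contourArea).reshape(-1,2)
def rect(c,cont,z):
    w=ray(c,cont,z); (cx,cy),(a,b),t=cv2.minAreaRect((w*1000).astype(np.float32))
    return np.array([cx,cy])/1000,(a,b),t
E
python3 - <<'E'
import pickle; from h import *
d=pickle.load(open('c0.pkl','rb'));c=d['top'];f=c['frame'];hsv=cv2.cvtColor(f,cv2.COLOR_RGB2HSV)
grey=((hsv[...,1]<60)&(hsv[...,2]>70)).astype(np.uint8)
g=big(grey,(262,220,345,295)); print('planter',rect(c,g,.091))
tan=((hsv[...,0]>12)&(hsv[...,0]<30)&(hsv[...,1]>70)&(hsv[...,2]>140)).astype(np.uint8)
b=big(tan,(360,215,400,320)); print('dibber',rect(c,b,.02),b[b[:,1].argmin()],b[b[:,1].argmax()])
w=((hsv[...,1]<50)&(hsv[...,2]>150)).astype(np.uint8)
t=big(w,(85,205,176,330)); print('tub',rect(c,t,.07))
m=f.copy()
for k in(g,b,t): cv2.polylines(m,[k.reshape(-1,1,2)],True,(255,0,0),1)
a=cv2.resize(m[215:325,260:400],None,fx=5,fy=5,interpolation=cv2.INTER_NEAREST)
cv2.imwrite('pics/crop1.png',a[:,:,::-1])
for q in [(272,180),(200,262),(306,207)]: print(q,ray(c,q,0))
E
```

```text
planter (array([0.53922412, 0.01492001]), (119.03240966796875, 91.92655944824219), 74.87919616699219)
dibber (array([ 0.52215228, -0.17820032]), (214.375732421875, 32.838626861572266), 5.533074855804443) [375 225] [378 310]
tub (array([0.50101706, 0.43794962]), (247.15447998046875, 170.5589141845703), 2.9904513359069824)
(272, 180) [[0.7398798  0.10055882]]
(200, 262) [[0.52556751 0.27627173]]
(306, 207) [[0.67233444 0.01183839]]
```

View pics/crop1.png

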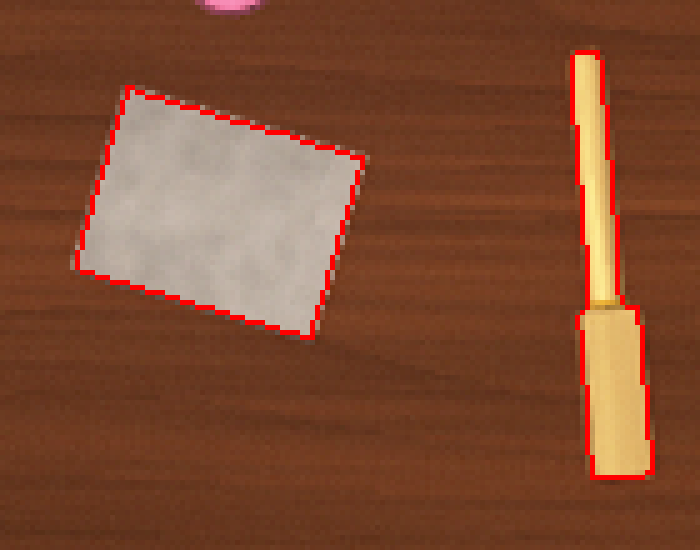

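The red contours fit the planter and the dibber cleanly. Next I'll refine the dibber's axis, check IK, then pick it up and pose it before the hole.

```bash
cat >> h.py <<'E'
from scipy.spatial.transform import Rotation as Ro
def down(yaw):
    return Ro.from_matrix(np.array([[np.cos(yaw),np.sin(yaw),0],[np.sin(yaw),-np.cos(yaw),0],[0,0,-1]])).as_quat()
PY=np.deg2rad(74.88);PX=np.array([np.cos(PY),np.sin(PY)]);HOLE=np.array([.5392,.0149])-.06*PX
def tan(c,box):
    hsv=cv2.cvtColor(c['frame'],cv2.COLOR_RGB2HSV)
    return big(((hsv[...,0]>12)&(hsv[...,0]<30)&(hsv[...,1]>70)&(hsv[...,2]>140)).astype(np.uint8),box)
def axis(c,cont,z,yaw0):
    """filled mask -> axis through handle and shank centroids, and the ends along it"""
    m=np.zeros((480,640),np.uint8);cv2.drawContours(m,[cont.reshape(-1,1,2)],-1,1,-1)
    w=ray(c,np.argwhere(m)[:,::-1],z)
    for _ in range(3):
        u=np.array([np.cos(yaw0),np.sin(yaw0)]);s=w@u;lo,hi=s.min(),s.max()
        a=w[(s>lo+.01)&(s<lo+.075)].mean(0);b=w[(s>lo+.095)&(s<hi-.01)].mean(0)
        yaw0=np.arctan2(*(b-a)[::-1])
    u=(b-a)/np.linalg.norm(b-a);s=(w-a)@u
    return a,yaw0,a+u*(s.min()),a+u*(s.max()),np.ptp(s)
E
cat > s1.py <<'E'
import pickle,sys; from h import *
from workcell import bot,hand,kinematics,get_obs,vision
c=pickle.load(open('c0.pkl','rb'))['top']
a,yaw,e0,e1,L=axis(c,tan(c,(360,215,400,320)),.015,.09)
u=np.array([np.cos(yaw),np.sin(yaw)])
g=(e0+e1)/2-u*(.1075-.0425)
print(np.rad2deg(yaw),g,a,L)
pre=HOLE-PX*(.1725+.025)
for off in(0,np.pi):
    print(off,[None if q is None else np.round(q,2) for q in (kinematics.solve_ik([*p,z],down(y+off)) for p,z,y in((g,.021,yaw),(pre,.15,PY),(HOLE-PX*.0475,.0515,PY)))])
E
python3 s1.py
```

```text
6.276684364874463 [ 0.45764277 -0.18513053] [ 0.45748881 -0.18514747] 0.21528528218039117
0 [array([-0.39,  0.5 ,  2.06, -0.  ,  0.58,  1.07]), array([-0.46,  0.32,  1.93, -0.  ,  0.89, -0.2 ]), array([-0.18,  0.47,  2.  , -0.  ,  0.67,  0.09])]
3.141592653589793 [array([-0.39,  0.5 ,  2.06, -0.  ,  0.58, -2.07]), array([-0.46,  0.32,  1.93, -0.  ,  0.89,  2.94]), None]
```

```bash
cat >> s1.py <<'E'
q=down(yaw)
bot.reach([*g,.12],q); hand.move_gripper(.06,60)
bot.servo_line([*g,.021],velocity=.08)
hand.move_gripper(0,60); o=get_obs();print(o['time_s'],o['gripper_width'],o['grip_force'],o['wrist_force'])
bot.servo_line([*g,.15],velocity=.15)
qp=down(PY)
bot.reach([*pre,.15],qp); bot.servo_line([*pre,.0515],velocity=.1)
d={n:vision.read_camera(n) for n in("scene","top","wrist")}; pickle.dump(d,open('c1.pkl','wb'))
o=get_obs();print(o['time_s'],o['position'],o['wrist_force'],'pre',pre,'tip want',pre+PX*.1725)
a=d['top']['frame'][190:340,270:470];a=cv2.resize(a,(600,450));b=cv2.resize(d['scene']['frame'][170:320,220:420],(600,450))
cv2.imwrite('pics/pre.png',cv2.resize(np.hstack([a,b]),(800,300))[:,:,::-1])
E
python3 s1.py
```

```text
6.276684364874463 [ 0.45764277 -0.18513053] [ 0.45748881 -0.18514747] 0.21528528218039117
0 [array([-0.39,  0.5 ,  2.06, -0.  ,  0.58,  1.07]), array([-0.46,  0.32,  1.93, -0.  ,  0.89, -0.2 ]), array([-0.18,  0.47,  2.  , -0.  ,  0.67,  0.09])]
3.141592653589793 [array([-0.39,  0.5 ,  2.06, -0.  ,  0.58, -2.07]), array([-0.46,  0.32,  1.93, -0.  ,  0.89,  2.94]), None]
4.0583 0.028640198816232223 59.62610721588135 [-1.00655653  0.19324458  5.43183241]
7.5167 [ 0.47245353 -0.23388859  0.05212101] [ 0.20416951  0.43785734 -2.105452  ] pre [ 0.47203331 -0.23368577] tip want [ 0.51702847 -0.06715744]
```

View pics/pre.png

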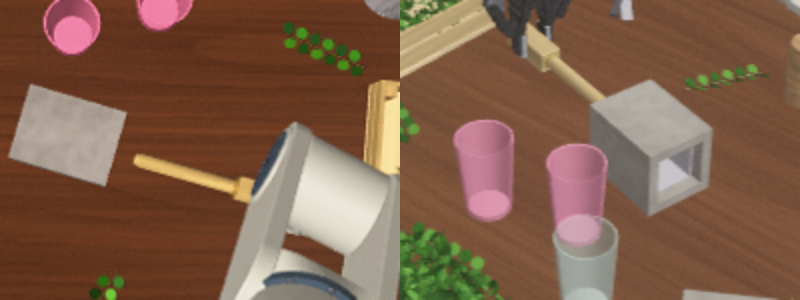

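The dibber points squarely at the base: its tip is at about (137,160) in the left crop, and the planter hasn't moved. I'll check the shank's line and height numerically across the two views.

Run:
```python
import pickle; from h import *
d=pickle.load(open('c1.pkl','rb'));c=d['top'];s=d['scene']
N=np.array([-PX[1],PX[0]])
k=tan(c,(330,225,388,290)); m=np.zeros((480,640),np.uint8);cv2.drawContours(m,[k.reshape(-1,1,2)],-1,1,-1)
w=ray(c,np.argwhere(m)[:,::-1],.0455)-HOLE; t=w@PX;n=w@N
print('tip at',t.max(),'handle',t.min())
for a in np.arange(-.12,-.02,.02):
    i=(t>a)&(t<a+.02);print(round(a,3),n[i].mean().round(4),np.ptp(n[i]).round(3))
# scene: vertical offset of shank pixels from the expected axis
k=tan(s,(280,185,320,222));m=np.zeros((480,640),np.uint8);cv2.drawContours(m,[k.reshape(-1,1,2)],-1,1,-1)
for a in(-.1,-.08,-.06):
    P=HOLE+PX*a; u,v=proj(s,[*P,.0455])[0]; u2,v2=proj(s,[*P,.0555])[0]
    r=np.where(m[:,int(round(u))])[0]; print(a,u,v,'px/10mm',v-v2,'mask mid',r.mean() if len(r) else None,len(r))
```

```text
tip at -0.02552930089376413 handle -0.15796752717956758
-0.12 0.0018 0.016
-0.1 0.002 0.016
-0.08 0.0021 0.016
-0.06 0.0024 0.016
-0.04 0.0022 0.015
-0.1 306.52120325364353 210.21933565668223 px/10mm 3.129268604288029 mask mid 208.5 8
-0.08 310.92539968358466 214.01305800948916 px/10mm 3.1392039730841077 mask mid 212.5 8
-0.06 315.40166834971114 217.86890308805727 px/10mm 3.14902293499739 mask mid 215.5 8
```

Run:
```python
import pickle; from h import *
from workcell import bot,hand,get_obs,vision
N=np.array([-PX[1],PX[0]])
P=lambda tip,z=.0495:[*(HOLE+PX*(tip-.1725)-N*.002),z]
def show(l):
    o=get_obs();f=o['wrist_force'];print(l,o['time_s'],'along',f[:2]@PX,'lat',f[:2]@N,'z',f[2],'w',o['gripper_width'])
bot.servo_line(P(-.025),velocity=.05);show('lower')
bot.servo_line(P(.012),velocity=.04);show('in')
for t in(.022,.035,.06,.09):
    bot.servo_line(P(t),velocity=.03);show(t)
bot.servo_line(P(.1265),velocity=.03);show('end')
d={n:vision.read_camera(n) for n in("scene","top")}; pickle.dump(d,open('c2.pkl','wb'))
a=cv2.resize(d['top']['frame'][190:340,200:400],(600,450));b=cv2.resize(d['scene']['frame'][170:320,240:440],(600,450))
cv2.imwrite('pics/push.png',cv2.resize(np.hstack([a,b]),(800,300))[:,:,::-1])
```

```text
lower 7.7667 along -0.0905686352349967 lat -0.5387378675499349 z 0.035266579573815626 w 0.029243907930996196
in 8.8417 along 0.5193647509681643 lat 0.07654216293627206 z -0.7424699903929562 w 0.028887560679339598
0.022 9.325 along -1.158453677282706 lat 0.3637872091683033 z -1.05046257158879 w 0.029150837410529824
0.035 9.9083 along -1.710058736752692 lat 0.4553286622990927 z -1.666916236279252 w 0.029202805779674875
0.06 10.8917 along -2.1925955861981836 lat -0.6722517097284372 z -0.761061074205972 w 0.029004784049261236
0.09 12.0417 along 0.38099733361129745 lat 0.17030507627298705 z -1.5453288094506024 w 0.02890203018029144
end 13.4083 along 0.23134928998216234 lat 0.1382697191529917 z -0.8249899962244532 w 0.029220222245156198
```

View pics/push.png

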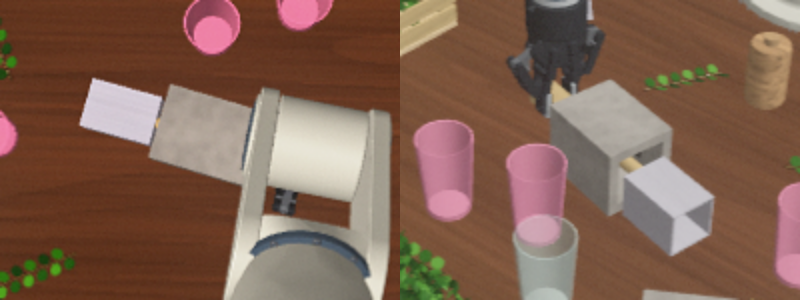

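The liner lies clear in front of the mouth, at about (120,110) in the left crop, with the planter in place. Next I'll withdraw the dibber, lay it down, and look again.

Run:
```python
import pickle; from h import *
from workcell import bot,hand,get_obs,vision
N=np.array([-PX[1],PX[0]])
P=lambda tip,z=.0495:[*(HOLE+PX*(tip-.1725)-N*.002),z]
bot.servo_line(P(-.03),velocity=.1)
bot.servo_line(P(-.03,.026),velocity=.06); bot.servo_line(P(-.03,.0212),velocity=.02)
print(get_obs()['wrist_force'],get_obs()['position'])
hand.move_gripper(.06,60); bot.servo_line(P(-.03,.17),velocity=.15)
bot.reach([.40,-.30,.22],down(PY))
hand.move_gripper(.085)
d={n:vision.read_camera(n) for n in("scene","top")}; pickle.dump(d,open('c3.pkl','wb'))
print(get_obs()['time_s'])
c=d['top'];f=c['frame'];hsv=cv2.cvtColor(f,cv2.COLOR_RGB2HSV)
grey=((hsv[...,1]<60)&(hsv[...,2]>70)).astype(np.uint8)
zinc=((hsv[...,0]>105)&(hsv[...,0]<150)&(hsv[...,1]<60)&(hsv[...,2]>150)).astype(np.uint8)
pl=((hsv[...,0]<60)).astype(np.uint8)*grey
k=big(zinc,(225,215,290,285));print('liner',rect(c,k,.06))
p=big(pl,(262,220,345,295));print('planter',rect(c,p,.091))
m=f.copy()
for q in(k,p): cv2.polylines(m,[q.reshape(-1,1,2)],True,(255,0,0),1)
cv2.imwrite('pics/free.png',cv2.resize(m[190:340,200:400],(800,600),interpolation=cv2.INTER_NEAREST)[:,:,::-1])
```

```text
[-0.46407125  0.15102885  5.51810457] [ 0.47303108 -0.23927543  0.02162938]
18.6917
liner (array([0.56679346, 0.12081926]), (86.91409301757812, 59.075836181640625), 76.02090454101562)
planter (array([0.53940338, 0.01558353]), (120.40704345703125, 91.92655944824219), 74.87919616699219)
```

View pics/free.png

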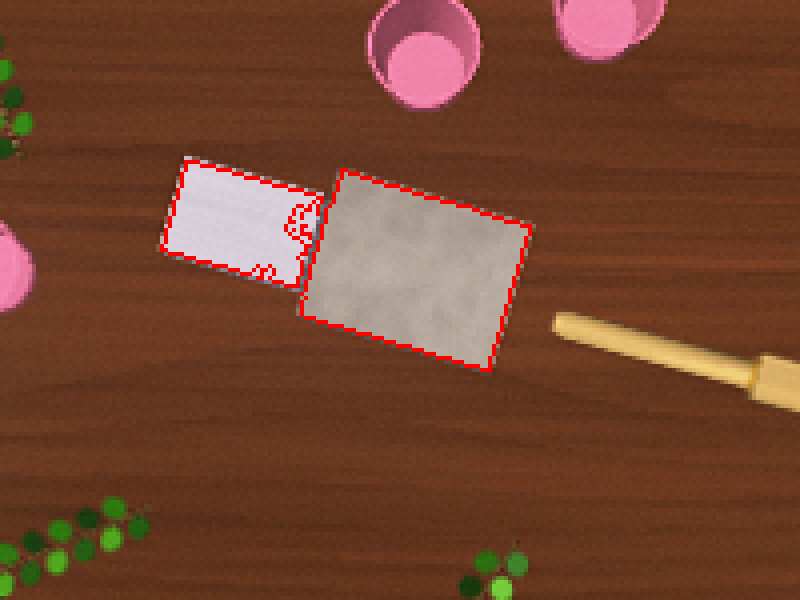

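The liner lies flat about 5 mm clear of the mouth, the planter is within 1 mm of its old pose, and the dibber is flat on the table. I'll move the liner to the tub.

Run:
```python
import pickle; from h import *
from workcell import bot,hand,get_obs,vision,kinematics
y=np.deg2rad(75.6);u=np.array([np.cos(y),np.sin(y)]);G=np.array([.5668,.1208])+.008*u
ty=np.deg2rad(93);tu=np.array([np.cos(ty),np.sin(ty)]);T=np.array([.501,.438])+.008*tu
print(kinematics.solve_ik([*T,.04],down(ty)),kinematics.solve_ik([*G,.034],down(y)))
bot.reach([*G,.2],down(y)); bot.servo_line([*G,.034],velocity=.1)
hand.move_gripper(0,40);o=get_obs();print(o['time_s'],o['gripper_width'],o['grip_force'])
bot.servo_line([*G,.21],velocity=.12)
bot.reach([*T,.21],down(ty))
o=get_obs();print(o['time_s'],o['gripper_width'],o['wrist_force'])
d={n:vision.read_camera(n) for n in("scene","top")}
cv2.imwrite('pics/carry.png',cv2.resize(d['scene']['frame'][120:420,240:640],(800,600))[:,:,::-1])
```

```text
[ 7.25550874e-01  6.56761710e-01  1.65933142e+00 -4.44089210e-16
  8.25499520e-01  6.73190996e-01] [ 2.19697483e-01  5.67993252e-01  1.86434712e+00 -4.44089210e-16
  7.09252283e-01  4.71024895e-01]
22.5417 0.05910486486117909 43.813182190060616
25.3917 0.05973278083986653 [ 0.05716102  0.45761421 -1.45431728]
```

View pics/carry.png

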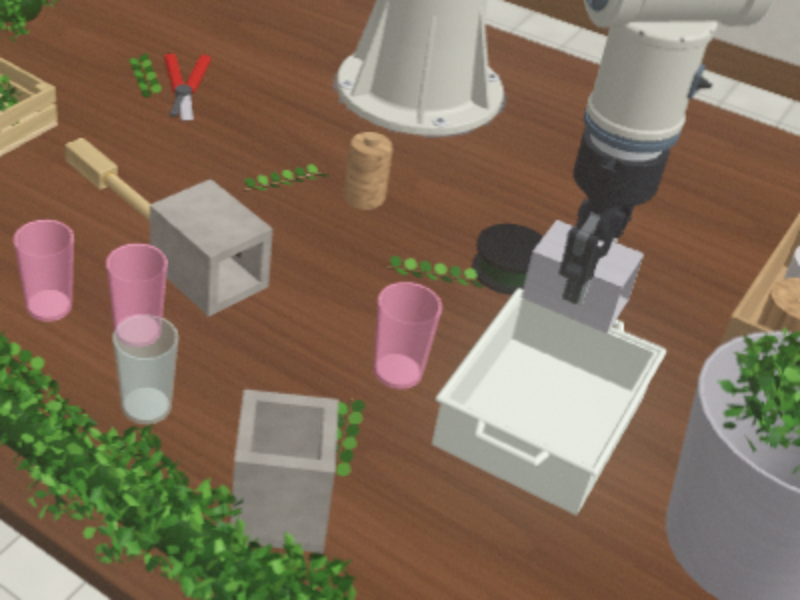

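The liner hangs level in the jaws above the tub, at about (580,275), and the glass still stands at (147,370). Lowering now.

Run:
```python
from h import *
from workcell import bot,hand,get_obs,vision
ty=np.deg2rad(93);tu=np.array([np.cos(ty),np.sin(ty)]);T=np.array([.501,.438])+.008*tu
bot.servo_line([*T,.055],velocity=.1)
f0=get_obs()['wrist_force'][2]
for z in(.045,.042,.0405,.0395,.0385,.0375,.0365,.0355):
    bot.servo_line([*T,z],velocity=.015); bot.dwell(.1)
    f=get_obs()['wrist_force'][2]; print(z,f-f0)
    if f-f0>2: break
hand.move_gripper(.08,40); bot.dwell(.3)
bot.servo_line([*T,.25],velocity=.12)
bot.reach([.35,-.05,.35],down(np.deg2rad(80)))
d={n:vision.read_camera(n) for n in("scene","top")}
a=cv2.resize(d['top']['frame'][130:340,80:420],(400,247));b=cv2.resize(d['scene']['frame'][130:400,220:600],(400,284))[:247]
cv2.imwrite('pics/final.png',np.hstack([a,b])[:,:,::-1]);print(get_obs()['time_s'])
```

```text
0.045 -1.7145882238377315
0.042 -2.0787195210479537
0.0405 -1.7228772934348302
0.0395 -0.3966875574951628
0.0385 8.275923622543472
34.175
```

View pics/final.png

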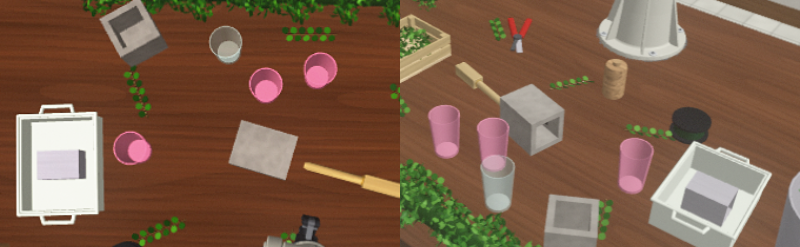

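The liner lies in the tub at (60,164) in the left crop. The planter and glass are in place, the dibber is flat, and the arm is clear.

```bash
python3 -c "
from workcell import hand_in
print(hand_in())"
```

```text
the job is handed in; nothing more can be done
None
```

I pushed the liner out with the dibber, laid the dibber flat on the table and set the liner down in the white tub; the planter stayed within 1 mm, the glass was left standing where it was, and the job was handed in after about 34 s (result not reported).

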